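Set the mould-release air: regulator to its mark, then the wheel valve two turns open

TASK

Set up the mould-release air line on the bench: first turn the black regulator knob clockwise until its white pointer lines up with the red index tab. Then turn the blue wheel valve by its yellow crank handle clockwise until it closes against its stop, and from the stop back it off exactly two full turns anticlockwise. Finish while still gripping the yellow handle there, with the knob left on its mark; leave the mould, cup, collar and modelling tool where they are.

Things in the scene. Friction and masses are not known exactly. Their poses are not given: they have to be found in the camera images.
- knob_grip (a point): Black regulator knob: a bar grip 52 x 14 x 36 mm tall on a round skirt 56 mm dia, turning about a vertical axis. Point on the axis half-way up the bar, 112 mm above the bench (bar top 130, skirt top 94). x runs along the bar to the white pointer end. Below the skirt is a fixed white dial, 96 mm dia, top at 84 mm. The knob stays where it is left (friction 0.05 N m).
- knob_pointer (a point): Tip of the knob's white pointer (a white line along one half of the bar's top, down its end and out over the dial), 36 mm from the knob's axis, 89 mm above the bench. It turns with the knob.
- index_mark (a point): Inner end of the red index tab fixed on the rim of the white dial: 36 mm from the knob's axis, 89 mm above the bench. The pointer tip meets this point when the knob is on its mark. It lies 0.6 to 1.5 rad clockwise (seen from above) of the pointer at the start; the tab is out of the way of fingers that grip the bar.
- reg_knob (a joint): Knob angle in rad, growing as it is turned clockwise seen from above. Its value at the mark differs from episode to episode.
- wheel_center (a point): Point on the vertical axis of the fixed valve's blue handwheel (108 mm outer dia, rim, hub and spokes no higher than 89 mm above the bench), at the height of the middle of the crank handle, 112 mm above the bench.
- crank_handle: Yellow upright crank handle on the rim of the handwheel: a cylinder 18 mm dia x 48 mm tall (88 to 136 mm above the bench). Origin at its centre, half-way up, 112 mm above the bench, 48 mm from the wheel's axis. It revolves freely on its pin, so a gripper can carry it round in circles without turning itself. Its own yaw is meaningless.
- valve_wheel (a joint): Opening angle of the wheel in rad: 0 = closed against the stop, growing as it turns anticlockwise seen from above (12.57 = two full turns open). It starts 0.25 to 0.95 turns open, takes about 0.2 N m (4 N at the handle) to turn, and stays where it is left. The stop is rigid.
- mould_half: White plaster mould half, block 120 x 150 x 50 mm, 1.1 kg, with a round hollow; bystander beyond the work. Origin under its centre.
- cup: Small turquoise cup, 64 mm dia, 70 mm tall; bystander between the robot and the work. Origin under its centre.
- collar: Terracotta ring, 84 mm dia, 50 mm tall; bystander to the left. Origin under its centre.
- modeller: Modelling spatula with green handle, 200 mm long, lying flat; bystander to the right. Origin under its centre.

How it is judged:
On the way, in this order (a step that is already met when the one before it is completed fails the run):
1. the knob's pointer is on the index tab (distance between knob_pointer and index_mark below 0.0055 m), for 0.2 s.
2. the valve is closed against its stop (value of joint valve_wheel below 0.15 rad), for 0.2 s.
At the end, for the whole second after the job is handed in: The pointer tip is within 5.5 mm (about 9 degrees) of the index tab, the wheel stands two turns (12.57 rad) open from its stop to within 0.26 rad (15 degrees), and the fingers hold the yellow handle: pressing it with more than 2 N, the grasp point within 32 mm of its centre (distance between knob_pointer and index_mark below 0.0055 m and value of joint valve_wheel between 12.306 and 12.826 rad and contact force between the fingers and crank_handle above 2 N and distance between the grasp point and crank_handle below 0.032 m); the arm keeps its last pose, push and grip.
It fails at once if the mould half is pushed more than 25 mm or tipped (distance of mould_half from where it was at the start of the episode above 0.025 m or angle between mould_half's own z axis and vertical above 0.5 rad).
It fails at once if the cup is pushed more than 25 mm or tipped (distance of cup from where it was at the start of the episode above 0.025 m or angle between cup's own z axis and vertical above 0.5 rad).
It fails at once if the collar is pushed more than 25 mm or tipped (distance of collar from where it was at the start of the episode above 0.025 m or angle between collar's own z axis and vertical above 0.5 rad).
It fails at once if the modelling tool is pushed more than 25 mm or tipped (distance of modeller from where it was at the start of the episode above 0.025 m or angle between modeller's own z axis and vertical above 0.5 rad).
It also fails if it takes over 72 s, if anything falls off the work surface, if the arm or the gripper's body presses on something with over 40 N, if the wrist force passes 120 N, or if a joint passes its speed limit or range.

ROBOT

A 6-joint arm with a two-finger parallel gripper is mounted at the origin on the work surface. World frame = base frame: x ahead of the robot, y to its left, z up, the work surface at z = 0. Lengths are in m, angles in rad, forces in N, time in s.
With the tool pointing down it reaches from about 0.35 to 0.85 m from the base axis. Payload 8.1 kg.
Tool frame: the origin (TCP) lies on the centre line of the jaws, within the pads' length; the fingertips stand 22 mm ahead of it and the grasp point (between the pads) lies 3 mm ahead of it; z points along the fingers, y is the direction in which the jaws open and shut (so a half turn about z gives the same grasp; the last joint's range is limited). The gripper opens to 85 mm and grips with 20 to 120 N. Pads are 22 mm wide; open, the fingers measure 114 mm over their backs; the gripper's body (76 mm by 85 mm) begins 54 mm behind the grasp point. The pads swing forward as they close: fully open they stand 13 mm farther back than shut.
Start: joints at [1.216, 0.13, 1.488, -0, 1.523, -0.085], TCP at [0.16, 0.578, 0.253] pointing down, gripper open.
Joint ranges: [-2.96, 2.96], [-0.89, 2.26], [0.02, 2.5], [-1.34, 4.48], [0, 2.73], [-2.66, 2.66]. Speed limits (rad/s): [2.39, 2.39, 2.79, 3.14, 3.14, 3.14].

INTERFACE

Orientations are given as a unit quaternion [x, y, z, w].
In Python, from station import * gives the robot as it stands.
- The arm moves only by the shell command python3 -m handwheel 'ROWS' [FORCE]. ROWS is JSON, a list of rows, each an object with "delta_pos": the shift along the tool's x, y, z in mm, a list of three; "rot": the turn, a rotation vector about the tool's x, y, z in rad, a list of three; "jaw": the opening, from 0 (shut) to 1 (fully open). A call has 1 to 12 rows; each row shifts and turns the commanded pose from where the row before left it, along the tool's axes as they then stand; what a row does not reach is not made up. A row lasts 1/10 s, in which the tool goes at most 50 mm and 8.59 degrees, less where a joint would pass 70% of its speed; a pose out of reach is approached as far as the arm can. A call with a gripper value outside its range is refused whole. The fingers move at their own pace and stop on an object; FORCE is the grip in N (left out, the last holds). Time passes only in rows, so rows that do not move let the fingers close. It gives the time, the measured TCP pose, the force and the opening at its end, in the units of the state.
- sense(): the state, without advancing time (a new reading comes with each control period).
- read_camera(name): name is "scene" or "top" or "wrist"; returns a dict with "image" (420x560x3 uint8, red, green, blue), "fx", "fy", "cx", "cy" (pixels), "k1" (the pictures are not rectified: a ray, as slopes to the right and down, at radius r is drawn at 1 + k1 r^2 times it, then the intrinsics apply), "R" (3x3) and "t" (3): a world point X has camera coordinates R X + t. Camera axes: x right, y down, z forward; pixel columns grow to the right and rows downward; lengths in m; the calibration is good to about 2 mm. A picture is of the moment at which its call begins. There is no depth.
- close_job(): hands the job in, once; it reports no verdict.
Trained networks look in a picture, given as the dict that the camera call returned (one of the last four; its "shot" number tells which), for a name from the list of things; names that differ only in an ending like _2 or _b are one class to them, and where a whole thing is asked for, a point or a joint stands for the part that bears it (a point fixed in the world has none). Each returns a list of dicts, best first, with "score" (0 to 1); they miss things now and then, are a little off and sometimes report something else, mostly with a low value. They report only what shows in the picture. A call takes as long as a camera call.
- find_in(picture, target): "location" ([column, row] in pixels, amid what is visible of it).
- place_of(picture, target): "location" ([column, row] in pixels: a listed point, or the origin of a listed thing).
The state is a dict: "t": time; "joint_positions": joint angles; "qvel": joint speeds; "effort": joint torques, N m; "ee_pos": TCP position; "orientation": TCP orientation; "force": force on the tool from outside, world axes, zero at the start; "ft_torque": the same for the moment, N m; "finger_gap": finger opening in m.
Only numpy, scipy, OpenCV 4.12 (cv2) and the standard library are available. Lean on these libraries where they do the work, as an engineer would, in place of code of your own. Each camera call takes 0.05 s, during which the arm holds its last target. There are 200 camera calls.

## Working session

There is one attempt and no reset: what is moved stays moved. The work goes in short steps, Python scripts to look and compute and a shell command to move; the robot and the scene stay as the last step left them, time stands still between calls to the robot, and variables do not carry over. Pictures are saved under pics/ and viewed, about 8 in all and at most 12, crops included, and the job is handed in when it is done.

```bash
mkdir -p pics
cat > h.py <<'E'
from station import *
import numpy as np, cv2
def ray(c,p):
    K=np.array([[c['fx'],0,c['cx']],[0,c['fy'],c['cy']],[0,0,1.]])
    d=(np.array(p)-[c['cx'],c['cy']])/[c['fx'],c['fy']]
    u=d.copy()
    for _ in range(20): u=d/(1+c['k1']*(u@u))
    R=np.array(c['R']);return -R.T@np.array(c['t']), R.T@np.array([u[0],u[1],1])
def at(c,p,z):
    o,d=ray(c,p); return o+d*(z-o[2])/d[2]
def proj(c,X):
    q=np.array(c['R'])@np.array(X)+np.array(c['t']); u=q[:2]/q[2]; u=u*(1+c['k1']*(u@u)); return [c['fx']*u[0]+c['cx'],c['fy']*u[1]+c['cy']]
Z=dict(knob_grip=.112,knob_pointer=.089,index_mark=.089,wheel_center=.112,crank_handle=.112,mould_half=0,cup=0,collar=0,modeller=0)
def look(name,names=Z,save=None):
    c=read_camera(name)
    for n in names:
        for r in place_of(c,n)[:2]:
            print(name,n,round(r['score'],2),np.round(r['location']),np.round(at(c,r['location'],Z[n]),4))
    if save: cv2.imwrite('pics/'+save,np.array(c['image'])[:,:,::-1])
    return c
E
python3 - <<'E'
from h import *
s=sense();print(s)
a=look('scene',save='s1.png');b=look('top',save='t1.png')
E
```

```text
{'t': 0.0, 'joint_positions': array([ 1.21560479e+00,  1.31180072e-01,  1.48928086e+00,  2.41739845e-05,
        1.52297794e+00, -8.53897408e-02]), 'qvel': array([ 6.08675463e-04,  4.92434809e-04,  2.06885728e-04, -4.35474539e-05,
        3.15069565e-04,  2.74720764e-03]), 'effort': array([-3.23936465e-04, -5.69392061e+01, -5.00551558e+01, -3.83915203e-04,
        1.52707152e-02, -2.05384407e-05]), 'ee_pos': array([0.1597134 , 0.57783126, 0.25223222]), 'orientation': array([ 1.34492634e-01,  9.90914163e-01, -8.98163150e-04, -2.13492444e-04]), 'force': array([ 0.51335604, -0.44903506, -0.35035679]), 'ft_torque': array([-0.02854466, -0.02880788, -0.00219072]), 'finger_gap': 0.08558429307934713}
scene knob_grip 0.76 [217. 192.] [ 0.5484 -0.2135  0.112 ]
scene knob_pointer 0.79 [224. 203.] [ 0.5724 -0.1867  0.089 ]
scene wheel_center 0.98 [350. 209.] [0.5514 0.2002 0.112 ]
scene crank_handle 0.39 [367. 211.] [0.5512 0.251  0.112 ]
scene mould_half 0.87 [296. 289.] [0.7908 0.0809 0.    ]
scene cup 0.93 [292. 202.] [0.4234 0.004  0.    ]
scene collar 0.93 [431. 254.] [0.5831 0.4555 0.    ]
scene collar 0.21 [227. 201.] [ 0.4623 -0.2193  0.    ]
scene modeller 0.81 [166. 195.] [ 0.4685 -0.4403  0.    ]
top knob_grip 0.9 [370. 214.] [ 0.5556 -0.218   0.112 ]
top knob_pointer 0.61 [352. 210.] [ 0.5702 -0.1797  0.089 ]
top wheel_center 0.72 [353. 213.] [ 0.5584 -0.177   0.112 ]
top wheel_center 0.66 [202. 218.] [0.5491 0.1993 0.112 ]
top crank_handle 0.67 [178. 224.] [0.5326 0.2597 0.112 ]
top mould_half 0.75 [258. 142.] [0.7906 0.0708 0.    ]
top cup 0.95 [281. 273.] [0.4153 0.0051 0.    ]
top collar 0.83 [122. 213.] [0.5837 0.457  0.    ]
top modeller 0.58 [450. 250.] [ 0.4762 -0.4571  0.    ]
top modeller 0.19 [367. 211.] [ 0.5836 -0.2344  0.    ]
```

Run:
```python
import cv2,numpy as np
a=cv2.imread('pics/s1.png')[130:330,120:480];b=cv2.imread('pics/t1.png')[100:300,100:460]
cv2.imwrite('pics/both.png',cv2.resize(np.vstack([a,b])[:,:],None,fx=1.5,fy=1.5,interpolation=cv2.INTER_CUBIC))
```

```text
(no output)
```

View pics/both.png

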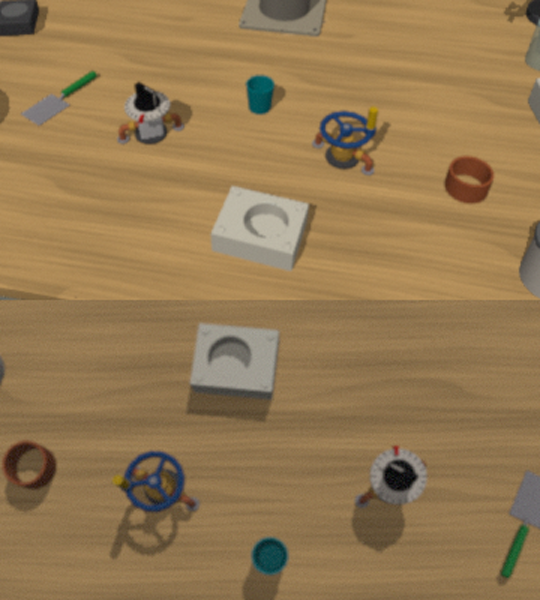

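The black knob sits at the right (top image about px 365,217) with the red tab at its +x side. The blue wheel is at px 202,218 and the yellow handle is to its left. I'll move above the knob for a close look.

```bash
R='{"delta_pos":[-29.6,-33,-2],"rot":[0,0,0],"jaw":1}'; python3 -m handwheel '[{"delta_pos":[-29.6,-33,-2],"rot":[0,0,0],"jaw":1},{"delta_pos":[-29.6,-33,-2],"rot":[0,0,0],"jaw":1},{"delta_pos":[-29.6,-33,-2],"rot":[0,0,0],"jaw":1},{"delta_pos":[-29.6,-33,-2],"rot":[0,0,0],"jaw":1},{"delta_pos":[-29.6,-33,-2],"rot":[0,0,0],"jaw":1},{"delta_pos":[-29.6,-33,-2],"rot":[0,0,0],"jaw":1},{"delta_pos":[-29.6,-33,-2],"rot":[0,0,0],"jaw":1},{"delta_pos":[-29.6,-33,-2],"rot":[0,0,0],"jaw":1},{"delta_pos":[-29.6,-33,-2],"rot":[0,0,0],"jaw":1},{"delta_pos":[-29.6,-33,-2],"rot":[0,0,0],"jaw":1}]' 40
python3 -m handwheel '[{"delta_pos":[-29.6,-33,-2],"rot":[0,0,0],"jaw":1},{"delta_pos":[-29.6,-33,-2],"rot":[0,0,0],"jaw":1},{"delta_pos":[-29.6,-33,-2],"rot":[0,0,0],"jaw":1},{"delta_pos":[-29.6,-33,-2],"rot":[0,0,0],"jaw":1},{"delta_pos":[-29.6,-33,-2],"rot":[0,0,0],"jaw":1},{"delta_pos":[-29.6,-33,-2],"rot":[0,0,0],"jaw":1},{"delta_pos":[-29.6,-33,-2],"rot":[0,0,0],"jaw":1},{"delta_pos":[-29.6,-33,-2],"rot":[0,0,0],"jaw":1},{"delta_pos":[-29.6,-33,-2],"rot":[0,0,0],"jaw":1},{"delta_pos":[0,0,0],"rot":[0,0,0],"jaw":1}]'
python3 - <<'E'
from h import *
print(sense()['joint_positions'])
c=look('wrist',['knob_grip','knob_pointer','index_mark'],save='w1.png')
E
```

```text
t: 2.0
ee_pos: [0.3577, 0.1797, 0.2737]
orientation: [0.134, 0.991, 0.0, 0.001]
force: [1.7, -0.2, 0.5]
finger_gap: 0.0855
t: 3.0
ee_pos: [0.5357, -0.1804, 0.2901]
orientation: [0.137, 0.991, -0.001, -0.001]
force: [-1.6, 0.5, 0.2]
finger_gap: 0.0855
[-4.14761678e-01  2.45723258e-02  1.53291375e+00 -1.35570060e-03
  1.58490354e+00 -1.71165559e+00]
wrist knob_grip 0.59 [255. 214.] [ 0.5522 -0.2134  0.112 ]
wrist knob_pointer 0.8 [288. 218.] [ 0.5725 -0.1834  0.089 ]
wrist index_mark 0.49 [264. 235.] [ 0.5845 -0.2145  0.089 ]
```

View pics/w1.png

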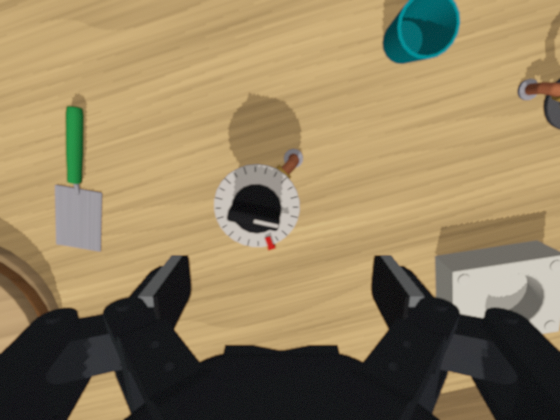

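The wrist view shows the knob at about (257,207). The white pointer runs toward about (285,220), and the red tab's inner end is near (267,238). Next I'll rotate the jaws across the bar (yaw −1.88 rad, which suits joint 6), measure by colour and look again.

```bash
python3 -m handwheel '[{"delta_pos":[0,0,0],"rot":[0,0,0.145],"jaw":1},{"delta_pos":[0,0,0],"rot":[0,0,0.145],"jaw":1},{"delta_pos":[0,0,0],"rot":[0,0,0.145],"jaw":1},{"delta_pos":[0,0,0],"rot":[0,0,0.145],"jaw":1},{"delta_pos":[0,0,0],"rot":[0,0,0.145],"jaw":1},{"delta_pos":[0,0,0],"rot":[0,0,0.145],"jaw":1},{"delta_pos":[0,0,0],"rot":[0,0,0.145],"jaw":1},{"delta_pos":[0,0,0],"rot":[0,0,0.145],"jaw":1},{"delta_pos":[0,0,0],"rot":[0,0,0.145],"jaw":1},{"delta_pos":[0,0,0],"rot":[0,0,0.145],"jaw":1},{"delta_pos":[0,0,0],"rot":[0,0,0.145],"jaw":1},{"delta_pos":[0,0,0],"rot":[0,0,0.145],"jaw":1}]'
python3 -m handwheel '[{"delta_pos":[0,0,0],"rot":[0,0,0.145],"jaw":1},{"delta_pos":[0,0,0],"rot":[0,0,0],"jaw":1}]'
cat >> h.py <<'E'
from scipy.spatial.transform import Rotation as Ro
def red(c,ctr,z=.089):
    im=np.array(c['image']).astype(int); m=(im[...,0]>150)&(im[...,1]<70)&(im[...,2]<70)
    P=[at(c,(x,y),z)[:2] for y,x in np.argwhere(m)]
    P=np.array([p for p in P if .025<np.hypot(*(p-ctr))<.065])
    return P
def rel(s,target,yaw=None):  # delta in tool axes mm
    R=Ro.from_quat(s['orientation']).as_matrix(); d=R.T@(np.array(target)-s['ee_pos'])*1000
    print('tool y yaw deg',np.degrees(np.arctan2(R[1,1],R[0,1])),'delta',np.round(d,1))
E
python3 - <<'E'
from h import *
s=sense();print(s['joint_positions'],s['ee_pos'])
c=look('wrist',['knob_grip','knob_pointer','index_mark'],save='w2.png')
ctr=np.array([.5522,-.2134])
P=red(c,ctr);d=P-ctr
print(len(P),P.mean(0),np.degrees(np.arctan2(d.mean(0)[1],d.mean(0)[0])),np.hypot(*d.T).min(),np.hypot(*d.T).max())
rel(s,[*ctr,.2])
u,v=map(int,proj(c,[*ctr,.1]))
cv2.imwrite('pics/w2c.png',cv2.resize(cv2.imread('pics/w2.png')[max(v-70,0):v+70,max(u-90,0):u+90],None,fx=4,fy=4,interpolation=cv2.INTER_CUBIC));print(u,v)
E
```

```text
t: 4.4
ee_pos: [0.5346, -0.1743, 0.292]
orientation: [0.845, 0.534, 0.0, 0.0]
force: [-0.6, -0.1, -0.5]
finger_gap: 0.0852
t: 4.6
ee_pos: [0.5347, -0.1745, 0.292]
orientation: [0.881, 0.473, 0.0, 0.0]
force: [-0.2, 0.1, -0.5]
finger_gap: 0.0854
[-4.06709566e-01  1.46825189e-02  1.53948171e+00  1.93201632e-04
  1.58637464e+00  1.77897022e-01] [ 0.53471759 -0.17449654  0.29197271]
wrist knob_grip 0.15 [310. 177.] [ 0.5665 -0.1795  0.112 ]
wrist knob_pointer 0.69 [314. 174.] [ 0.5718 -0.1841  0.089 ]
wrist knob_pointer 0.32 [316. 213.] [ 0.5502 -0.2224  0.089 ]
wrist index_mark 0.57 [338. 186.] [ 0.586  -0.2094  0.089 ]
69 [ 0.59718233 -0.21090924] 3.1693486364390235 0.037510384770206455 0.05154712621659702
tool y yaw deg -33.49532268111389 delta [-22.8  36.   92. ]
314 208
```

View pics/w2c.png

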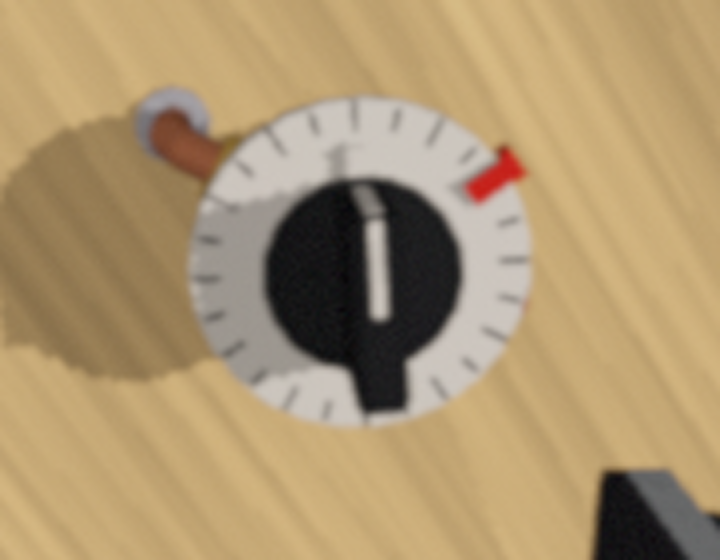

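Run:
```python
from h import *
c=read_camera('wrist')
w=lambda x,y,z:at(c,(224+x/4,138+y/4),z)[:2]
C=w(360,262,.084);a=w(378.5,320,.13);b=w(373,218,.13);r=w(474,196,.089);bot=w(386,411,.13)
print('dial',C,'bar mid',a,'end',b,bot,'tab',r)
deg=lambda d:np.degrees(np.arctan2(d[1],d[0]))
print(deg(b-a),np.hypot(*(b-a)),deg(r-C),np.hypot(*(r-C)),np.hypot(*(b-bot)),(b+bot)/2)
rel(sense(),[*C,.2])
```

```text
dial [ 0.5541545  -0.21394741] bar mid [ 0.55296793 -0.21537171] end [ 0.56508266 -0.19284727] [ 0.54219731 -0.23677075] tab [ 0.58998017 -0.21352593]
61.726487566867114 0.02557571636546372 0.6740480254559819 0.03582815245851211 0.049527886751770216 [ 0.55363999 -0.21480901]
tool y yaw deg -33.27203085282902 delta [-21.5  37.3  91.5]
```

```bash
python3 -m handwheel '[{"delta_pos":[-10.8,18.7,0],"rot":[0,0,0],"jaw":1},{"delta_pos":[-10.7,18.8,10],"rot":[0,0,0],"jaw":1},{"delta_pos":[0,0,30],"rot":[0,0,-0.09],"jaw":1},{"delta_pos":[0,0,30],"rot":[0,0,0],"jaw":1},{"delta_pos":[0,0,0],"rot":[0,0,0],"jaw":1},{"delta_pos":[0,0,0],"rot":[0,0,0],"jaw":1}]' 40
python3 - <<'E'
from h import *
s=sense()
rel(s,[.554,-.2145,.122])
E
```

```text
t: 5.45
ee_pos: [0.5539, -0.2143, 0.2213]
orientation: [0.858, 0.513, -0.0, -0.001]
force: [-0.2, -0.2, -0.3]
finger_gap: 0.0858
tool y yaw deg -28.26462111697479 delta [-0.2  0.4 99.3]
```

```bash
python3 -m handwheel '[{"delta_pos":[0,0,30],"rot":[0,0,0],"jaw":1},{"delta_pos":[0,0,30],"rot":[0,0,0],"jaw":1},{"delta_pos":[0,0,30],"rot":[0,0,0],"jaw":1},{"delta_pos":[0,0,9],"rot":[0,0,0],"jaw":1},{"delta_pos":[0,0,0],"rot":[0,0,0],"jaw":0},{"delta_pos":[0,0,0],"rot":[0,0,0],"jaw":0},{"delta_pos":[0,0,0],"rot":[0,0,0],"jaw":0},{"delta_pos":[0,0,0],"rot":[0,0,0],"jaw":0},{"delta_pos":[0,0,0],"rot":[0,0,0],"jaw":0},{"delta_pos":[0,0,0],"rot":[0,0,0],"jaw":0},{"delta_pos":[0,0,0],"rot":[0,0,0],"jaw":0},{"delta_pos":[0,0,0],"rot":[0,0,0],"jaw":0}]' 40
python3 -c "
from h import *
s=sense();rel(s,[.554,-.2145,.122]);print(s['force'],s['ft_torque'])
look('wrist',['knob_pointer','index_mark'])"
```

```text
t: 6.65
ee_pos: [0.5532, -0.2139, 0.1237]
orientation: [0.859, 0.513, -0.001, -0.001]
force: [-13.3, 7.1, 14.5]
finger_gap: 0.0132
tool y yaw deg -28.302907378424102 delta [-0.1  1.   1.7]
[-13.25574571   7.14966119  14.48419653] [ 0.87405266  1.89919439 -0.09681806]
wrist knob_pointer 0.59 [281. 190.] [ 0.5695 -0.1844  0.089 ]
wrist index_mark 0.84 [334. 220.] [ 0.5866 -0.2126  0.089 ]
```

```bash
python3 -m handwheel '[{"delta_pos":[0,-1.2,-3],"rot":[0,0,0],"jaw":0},{"delta_pos":[0,0,0],"rot":[0,0,0.12],"jaw":0},{"delta_pos":[0,0,0],"rot":[0,0,0.12],"jaw":0},{"delta_pos":[0,0,0],"rot":[0,0,0.12],"jaw":0},{"delta_pos":[0,0,0],"rot":[0,0,0.12],"jaw":0},{"delta_pos":[0,0,0],"rot":[0,0,0.12],"jaw":0},{"delta_pos":[0,0,0],"rot":[0,0,0.12],"jaw":0},{"delta_pos":[0,0,0],"rot":[0,0,0.12],"jaw":0},{"delta_pos":[0,0,0],"rot":[0,0,0.12],"jaw":0},{"delta_pos":[0,0,0],"rot":[0,0,0],"jaw":0},{"delta_pos":[0,0,0],"rot":[0,0,0],"jaw":0}]'
python3 -c "
from h import *
s=sense();rel(s,[.554,-.2145,.122]);print(s['force'],s['ft_torque'],s['joint_positions'])
c=look('wrist',['knob_pointer','index_mark'],save='w3.png')
d=look('scene',['knob_pointer','index_mark'],save='s3.png')
u,v=map(int,proj(d,[.554,-.2145,.1]))
a=cv2.resize(cv2.imread('pics/s3.png')[v-35:v+35,u-50:u+50],(560,392),interpolation=cv2.INTER_CUBIC)
u,v=map(int,proj(c,[.554,-.2145,.1]))
b=cv2.imread('pics/w3.png')[v-90:v+90,u-120:u+120];b=cv2.resize(b,(523,392),interpolation=cv2.INTER_CUBIC)
cv2.imwrite('pics/k3.png',cv2.resize(np.hstack([a,b]),(800,290)))"
```

```text
t: 7.9
ee_pos: [0.5531, -0.2141, 0.1241]
orientation: [0.998, 0.058, -0.0, -0.0]
force: [4.2, -4.0, -11.3]
finger_gap: 0.0131
tool y yaw deg -83.33176988653537 delta [0.9 0.5 2.1]
[  4.17154465  -4.04090067 -11.31916498] [-0.41654156 -0.73358353  0.00450646] [-4.55666956e-01  2.07898745e-01  1.64323931e+00 -1.04704977e-04
  1.29072126e+00  9.98775749e-01]
wrist knob_pointer 0.71 [284. 186.] [ 0.5891 -0.2117  0.089 ]
wrist index_mark 0.65 [283. 185.] [ 0.5893 -0.2112  0.089 ]
scene knob_pointer 0.57 [216. 205.] [ 0.5862 -0.2083  0.089 ]
```

View pics/k3.png

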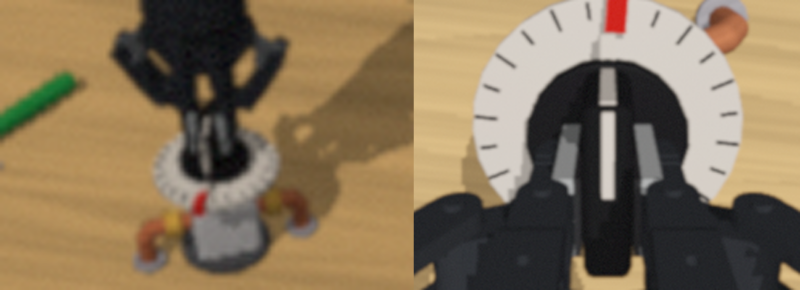

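The pointer (column 608 in the right crop) is about 5° short of the tab (615,33), so I'll turn another 0.09 rad.

```bash
python3 -m handwheel '[{"delta_pos":[0,0,0],"rot":[0,0,0.085],"jaw":0},{"delta_pos":[0,0,0],"rot":[0,0,0],"jaw":0},{"delta_pos":[0,0,0],"rot":[0,0,0],"jaw":0},{"delta_pos":[0,0,0],"rot":[0,0,0],"jaw":0},{"delta_pos":[0,0,0],"rot":[0,0,0],"jaw":0.6},{"delta_pos":[0,0,0],"rot":[0,0,0],"jaw":0.6},{"delta_pos":[0,0,0],"rot":[0,0,0],"jaw":0.6},{"delta_pos":[0,0,-30],"rot":[0,0,0],"jaw":0.6},{"delta_pos":[0,0,-40],"rot":[0,0,0],"jaw":0.6},{"delta_pos":[0,0,-40],"rot":[0,0,0],"jaw":0.6},{"delta_pos":[0,0,0],"rot":[0,0,0],"jaw":0.6},{"delta_pos":[0,0,0],"rot":[0,0,0],"jaw":0.6}]'
python3 -c "
from h import *
s=sense();rel(s,[.554,-.2145,.122]);print(s['force'],s['ft_torque'],s['joint_positions'])
c=look('wrist',['knob_pointer','index_mark'],save='w4.png')
u,v=map(int,proj(c,[.554,-.2145,.1]));u=max(u,70);v=max(v,60);print(u,v)
b=cv2.imread('pics/w4.png')[v-60:v+60,u-70:u+70];cv2.imwrite('pics/k4.png',cv2.resize(b,None,fx=4,fy=4,interpolation=cv2.INTER_CUBIC))"
```

```text
t: 9.4
ee_pos: [0.5542, -0.2144, 0.2375]
orientation: [1.0, 0.016, 0.002, 0.001]
force: [-0.1, -0.4, -1.1]
finger_gap: 0.051
tool y yaw deg -88.17439570177909 delta [-6.000e-01 -1.000e-01  1.155e+02]
[-0.11807    -0.40179745 -1.1253653 ] [ 0.03006594 -0.0151413  -0.00432438] [-4.55379756e-01  1.18493500e-01  1.52986552e+00 -1.95142716e-06
  1.48910659e+00  1.08355040e+00]
wrist knob_pointer 0.59 [278. 161.] [ 0.5884 -0.2115  0.089 ]
wrist index_mark 0.74 [279. 158.] [ 0.591  -0.2122  0.089 ]
280 202
```

View pics/k4.png

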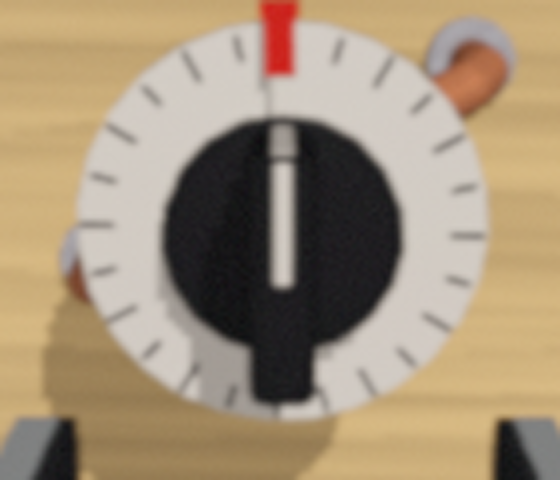

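The pointer (column 284) is in line with the tab (280), within about 2°. The fingers are clear, so on to the wheel.

```bash
python3 -m handwheel '[{"delta_pos":[0,-43,0],"rot":[0,0,0],"jaw":1},{"delta_pos":[0,-43,0],"rot":[0,0,0],"jaw":1},{"delta_pos":[0,-43,0],"rot":[0,0,0],"jaw":1},{"delta_pos":[0,-43,0],"rot":[0,0,0],"jaw":1},{"delta_pos":[0,-43,0],"rot":[0,0,0],"jaw":1},{"delta_pos":[0,-43,0],"rot":[0,0,0],"jaw":1},{"delta_pos":[0,-43,0],"rot":[0,0,0],"jaw":1},{"delta_pos":[0,-43,0],"rot":[0,0,0],"jaw":1},{"delta_pos":[0,-43,0],"rot":[0,0,0],"jaw":1},{"delta_pos":[0,-43,0],"rot":[0,0,0],"jaw":1},{"delta_pos":[0,0,0],"rot":[0,0,0],"jaw":1},{"delta_pos":[0,0,0],"rot":[0,0,0],"jaw":1}]'
python3 -c "
from h import *
s=sense();print(s['joint_positions'])
c=look('wrist',['wheel_center','crank_handle'],save='w5.png')
rel(s,[.54,.25,.12])
im=cv2.imread('pics/w5.png').astype(int);m=(im[...,2]>130)&(im[...,1]>100)&(im[...,0]<60)
n,l,st,ce=cv2.connectedComponentsWithStats(m.astype(np.uint8))
for i in range(1,n):
  if st[i,4]>60: print(st[i],ce[i],at(c,ce[i],.112))
"
```

```text
t: 10.75
ee_pos: [0.5385, 0.2165, 0.2335]
orientation: [1.0, 0.017, -0.001, 0.001]
force: [-1.4, -0.2, -0.2]
finger_gap: 0.0859
[ 2.94144601e-01  9.01344946e-02  1.56754239e+00 -4.10444762e-04
  1.48695193e+00  1.83077809e+00]
wrist wheel_center 0.72 [295. 198.] [0.5459 0.2047 0.112 ]
wrist crank_handle 0.78 [244. 204.] [0.5392 0.2468 0.112 ]
tool y yaw deg -88.04051333199098 delta [  3.  -33.6 113.5]
[270 154  31  19 266] [286.47744361 161.93609023] [0.57500651 0.21287326 0.112     ]
[309 166   8  30  93] [312.83870968 178.93548387] [0.56209028 0.19111629 0.112     ]
[318 187  13  20 138] [324.58695652 198.47101449] [0.54619944 0.18044036 0.112     ]
[224 188  27  34 623] [237.35473515 204.52648475] [0.53851597 0.25190858 0.112     ]
```

View pics/w5.png

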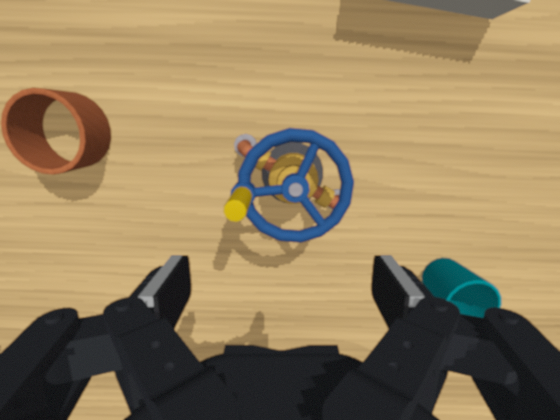

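```bash
python3 -c "
from h import *
c=read_camera('wrist')
H=at(c,(236,209),.136);C=at(c,(295.5,185.5),.083);h=at(c,(295,188),.089);print(H,C,h,np.hypot(*(H-C)[:2]),np.degrees(np.arctan2(*(H-C)[1::-1])))
rel(sense(),[H[0],H[1],.12])"
```

```text
[0.54283546 0.24789627 0.136     ] [0.550743   0.20118421 0.083     ] [0.54975103 0.20186576 0.089     ] 0.047376633741237635 99.6080890721264
tool y yaw deg -88.2725078723357 delta [  4.4 -33.4 114.7]
```

Wheel centre is (0.5505,0.2012) and the handle is at (0.5427,0.2482), azimuth 99.5°; the 47.4 mm radius fits. Descending to grip.

```bash
python3 -m handwheel '[{"delta_pos":[4.4,-33.5,0],"rot":[0,0,0],"jaw":1},{"delta_pos":[0,0,20],"rot":[0,0,0],"jaw":1},{"delta_pos":[0,0,25],"rot":[0,0,0],"jaw":1},{"delta_pos":[0,0,25],"rot":[0,0,0],"jaw":1},{"delta_pos":[0,0,25],"rot":[0,0,0],"jaw":1},{"delta_pos":[0,0,18],"rot":[0,0,0],"jaw":1},{"delta_pos":[0,0,0],"rot":[0,0,0],"jaw":0},{"delta_pos":[0,0,0],"rot":[0,0,0],"jaw":0},{"delta_pos":[0,0,0],"rot":[0,0,0],"jaw":0},{"delta_pos":[0,0,0],"rot":[0,0,0],"jaw":0},{"delta_pos":[0,0,0],"rot":[0,0,0],"jaw":0},{"delta_pos":[0,0,0],"rot":[0,0,0],"jaw":0}]' 60
python3 -c "
from h import *
s=sense();rel(s,[.5425,.2485,.122]);print(s['force'],s['ft_torque'],s['joint_positions'])"
```

```text
t: 12.15
ee_pos: [0.5438, 0.2514, 0.1243]
orientation: [1.0, 0.016, 0.002, -0.002]
force: [-0.7, 6.9, 3.7]
finger_gap: 0.0165
tool y yaw deg -88.14552326411396 delta [-1.4  2.9  2.3]
[-0.74495917  6.93821822  3.66808691] [ 1.030828    0.0911625  -0.05815202] [0.3461703  0.21923711 1.62987445 0.00248384 1.28840485 1.88391817]
```

```bash
python3 -c "
import numpy as np
p=lambda t:48.2*np.array([np.cos(np.radians(t-1.85)),-np.sin(np.radians(t-1.85))])
print([[a]+np.round(p(a-10)-p(a),1).tolist() for a in range(99,-262,-10)])"
```

```text
[[99, 8.4, -0.3], [89, 8.3, 1.1], [79, 8.0, 2.6], [69, 7.4, 3.9], [59, 6.6, 5.2], [49, 5.6, 6.2], [39, 4.5, 7.1], [29, 3.2, 7.8], [19, 1.8, 8.2], [9, 0.3, 8.4], [-1, -1.1, 8.3], [-11, -2.6, 8.0], [-21, -3.9, 7.4], [-31, -5.2, 6.6], [-41, -6.2, 5.6], [-51, -7.1, 4.5], [-61, -7.8, 3.2], [-71, -8.2, 1.8], [-81, -8.4, 0.3], [-91, -8.3, -1.1], [-101, -8.0, -2.6], [-111, -7.4, -3.9], [-121, -6.6, -5.2], [-131, -5.6, -6.2], [-141, -4.5, -7.1], [-151, -3.2, -7.8], [-161, -1.8, -8.2], [-171, -0.3, -8.4], [-181, 1.1, -8.3], [-191, 2.6, -8.0], [-201, 3.9, -7.4], [-211, 5.2, -6.6], [-221, 6.2, -5.6], [-231, 7.1, -4.5], [-241, 7.8, -3.2], [-251, 8.2, -1.8], [-261, 8.4, -0.3]]
```

```bash
cat > g.py <<'E'
from h import *
import sys
s=sense(); d=s['ee_pos'][:2]-[.5505,.2012]; a=np.arctan2(d[1],d[0]); F=s['force']
r=F[0]*np.cos(a)+F[1]*np.sin(a); t=-F[0]*np.sin(a)+F[1]*np.cos(a)
print('t',round(s['t'],2),'az',round(np.degrees(a),1),'r',round(1000*np.hypot(*d),1),'Frad',round(r,1),'Ftan(ccw)',round(t,1),'Fz',round(F[2],1),'gap',round(s['finger_gap'],4))
sys.exit(int(abs(t)>float(sys.argv[1])))
E
python3 -m handwheel '[{"delta_pos":[8.4,-0.3,0],"rot":[0,0,0],"jaw":0},{"delta_pos":[8.3,1.1,0],"rot":[0,0,0],"jaw":0},{"delta_pos":[0,0,0],"rot":[0,0,0],"jaw":0}]'>/dev/null
python3 g.py 40 &&
python3 -m handwheel '[{"delta_pos":[8.0,2.6,0],"rot":[0,0,0],"jaw":0},{"delta_pos":[7.4,3.9,0],"rot":[0,0,0],"jaw":0},{"delta_pos":[6.6,5.2,0],"rot":[0,0,0],"jaw":0},{"delta_pos":[0,0,0],"rot":[0,0,0],"jaw":0}]' >/dev/null
python3 g.py 40
```

```text
t 12.45 az 77.9 r 50.8 Frad 5.1 Ftan(ccw) -0.7 Fz 2.4 gap 0.0163
t 12.85 az 48.5 r 50.2 Frad 2.8 Ftan(ccw) -2.3 Fz 5.6 gap 0.0165
```

```bash
python3 -m handwheel '[{"delta_pos":[5.6,6.2,0],"rot":[0,0,0],"jaw":0},{"delta_pos":[4.5,7.1,0],"rot":[0,0,0],"jaw":0},{"delta_pos":[0,0,0],"rot":[0,0,0],"jaw":0}]' >/dev/null; python3 g.py 15 &&
python3 -m handwheel '[{"delta_pos":[3.2,7.8,0],"rot":[0,0,0],"jaw":0},{"delta_pos":[0,0,0],"rot":[0,0,0],"jaw":0}]' >/dev/null && python3 g.py 15 &&
python3 -m handwheel '[{"delta_pos":[1.8,8.2,0],"rot":[0,0,0],"jaw":0},{"delta_pos":[0,0,0],"rot":[0,0,0],"jaw":0}]' >/dev/null && python3 g.py 15 &&
python3 -m handwheel '[{"delta_pos":[0.3,8.4,0],"rot":[0,0,0],"jaw":0},{"delta_pos":[0,0,0],"rot":[0,0,0],"jaw":0}]' >/dev/null && python3 g.py 15 &&
python3 -m handwheel '[{"delta_pos":[-1.1,8.3,0],"rot":[0,0,0],"jaw":0},{"delta_pos":[0,0,0],"rot":[0,0,0],"jaw":0}]' >/dev/null && python3 g.py 15 &&
python3 -m handwheel '[{"delta_pos":[-2.6,8.0,0],"rot":[0,0,0],"jaw":0},{"delta_pos":[0,0,0],"rot":[0,0,0],"jaw":0}]' >/dev/null && python3 g.py 15 &&
python3 -m handwheel '[{"delta_pos":[-3.9,7.4,0],"rot":[0,0,0],"jaw":0},{"delta_pos":[0,0,0],"rot":[0,0,0],"jaw":0}]' >/dev/null && python3 g.py 15 &&
python3 -m handwheel '[{"delta_pos":[-5.2,6.6,0],"rot":[0,0,0],"jaw":0},{"delta_pos":[0,0,0],"rot":[0,0,0],"jaw":0}]' >/dev/null && python3 g.py 15 &&
python3 -m handwheel '[{"delta_pos":[-6.2,5.6,0],"rot":[0,0,0],"jaw":0},{"delta_pos":[0,0,0],"rot":[0,0,0],"jaw":0}]' >/dev/null && python3 g.py 15
```

```text
t 13.15 az 29.0 r 49.5 Frad 1.4 Ftan(ccw) -0.2 Fz 6.5 gap 0.0161
t 13.35 az 19.3 r 49.1 Frad -1.2 Ftan(ccw) 0.1 Fz 8.8 gap 0.0163
t 13.55 az 9.6 r 48.7 Frad -3.2 Ftan(ccw) 0.3 Fz 9.3 gap 0.0161
t 13.75 az -0.2 r 48.2 Frad -4.1 Ftan(ccw) 0.3 Fz 10.6 gap 0.0161
t 13.95 az -9.9 r 47.7 Frad -5.5 Ftan(ccw) -0.9 Fz 10.8 gap 0.0163
t 14.15 az -19.8 r 47.3 Frad -6.5 Ftan(ccw) -0.5 Fz 11.7 gap 0.0163
t 14.35 az -26.1 r 47.0 Frad -4.5 Ftan(ccw) 16.8 Fz 3.1 gap 0.0165
```

```bash
python3 -m handwheel '[{"delta_pos":[-1.6,2.0,0],"rot":[0,0,0],"jaw":0},{"delta_pos":[0,0,0],"rot":[0,0,0],"jaw":0}]' >/dev/null; python3 g.py 35
python3 -m handwheel '[{"delta_pos":[0,0,0],"rot":[0,0,0],"jaw":0},{"delta_pos":[0,0,0],"rot":[0,0,0],"jaw":0}]' >/dev/null; python3 g.py 35
python3 -c "
from h import *
c=look('wrist',['crank_handle'],save='w6.png');look('top',['crank_handle','wheel_center'],save='t6.png')"
```

```text
t 14.55 az -26.4 r 46.9 Frad -0.7 Ftan(ccw) 26.5 Fz -2.6 gap 0.0164
t 14.75 az -26.4 r 46.9 Frad -1.1 Ftan(ccw) 25.5 Fz -2.9 gap 0.0164
wrist crank_handle 0.89 [283. 276.] [0.5891 0.1787 0.112 ]
top wheel_center 0.84 [200. 217.] [0.5504 0.205  0.112 ]
```

View pics/w6.png

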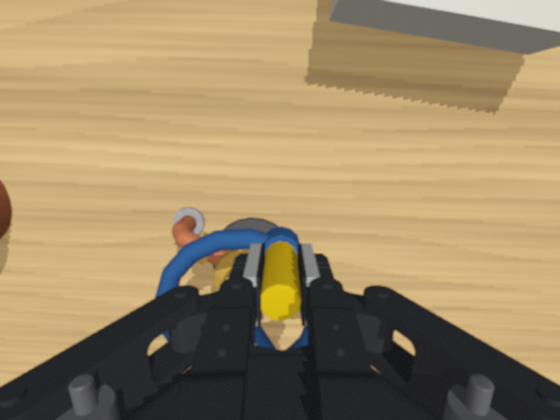

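The stop is confirmed: pushing further raises the tangential force to 26 N with no motion, at azimuth −26.4°, and the picture shows the yellow handle (280,280) between the pads. Next I'll back off two turns.

```bash
python3 -c "
import numpy as np
p=lambda t:48.2*np.array([np.cos(np.radians(t-1.85)),-np.sin(np.radians(t-1.85))])
print([[a]+np.round(p(a+20)-p(a),1).tolist() for a in range(-31,329,20)])"
```

```text
[[-31, 6.5, -15.4], [-11, 0.8, -16.7], [9, -4.9, -16.0], [29, -10.1, -13.3], [49, -14.1, -9.1], [69, -16.3, -3.7], [89, -16.6, 2.1], [109, -14.9, 7.6], [129, -11.4, 12.3], [149, -6.5, 15.4], [169, -0.8, 16.7], [189, 4.9, 16.0], [209, 10.1, 13.3], [229, 14.1, 9.1], [249, 16.3, 3.7], [269, 16.6, -2.1], [289, 14.9, -7.6], [309, 11.4, -12.3]]
```

```bash
python3 -m handwheel '[{"delta_pos":[1.6,-2.0,0],"rot":[0,0,0],"jaw":0},{"delta_pos":[6.5,-15.4,0],"rot":[0,0,0],"jaw":0},{"delta_pos":[0.8,-16.7,0],"rot":[0,0,0],"jaw":0},{"delta_pos":[-4.9,-16.0,0],"rot":[0,0,0],"jaw":0},{"delta_pos":[-10.1,-13.3,0],"rot":[0,0,0],"jaw":0},{"delta_pos":[-14.1,-9.1,0],"rot":[0,0,0],"jaw":0},{"delta_pos":[0,0,0],"rot":[0,0,0],"jaw":0}]' >/dev/null; python3 g.py 20 &&
python3 -m handwheel '[{"delta_pos":[-16.3,-3.7,0],"rot":[0,0,0],"jaw":0},{"delta_pos":[-16.6,2.1,0],"rot":[0,0,0],"jaw":0},{"delta_pos":[-14.9,7.6,0],"rot":[0,0,0],"jaw":0},{"delta_pos":[-11.4,12.3,0],"rot":[0,0,0],"jaw":0},{"delta_pos":[0,0,0],"rot":[0,0,0],"jaw":0}]' >/dev/null && python3 g.py 20 &&
python3 -m handwheel '[{"delta_pos":[-6.5,15.4,0],"rot":[0,0,0],"jaw":0},{"delta_pos":[-0.8,16.7,0],"rot":[0,0,0],"jaw":0},{"delta_pos":[4.9,16.0,0],"rot":[0,0,0],"jaw":0},{"delta_pos":[10.1,13.3,0],"rot":[0,0,0],"jaw":0},{"delta_pos":[0,0,0],"rot":[0,0,0],"jaw":0}]' >/dev/null && python3 g.py 20 &&
python3 -m handwheel '[{"delta_pos":[14.1,9.1,0],"rot":[0,0,0],"jaw":0},{"delta_pos":[16.3,3.7,0],"rot":[0,0,0],"jaw":0},{"delta_pos":[16.6,-2.1,0],"rot":[0,0,0],"jaw":0},{"delta_pos":[14.9,-7.6,0],"rot":[0,0,0],"jaw":0},{"delta_pos":[11.4,-12.3,0],"rot":[0,0,0],"jaw":0},{"delta_pos":[0,0,0],"rot":[0,0,0],"jaw":0},{"delta_pos":[0,0,0],"rot":[0,0,0],"jaw":0}]' >/dev/null && python3 g.py 20
python3 -c "from h import *;s=sense();print(s['ee_pos'],s['joint_positions'])"
```

```text
t 15.7 az 70.4 r 50.7 Frad 5.9 Ftan(ccw) 4.6 Fz 7.9 gap 0.0165
t 16.2 az 149.0 r 49.2 Frad 5.6 Ftan(ccw) 4.0 Fz 12.4 gap 0.0164
t 16.7 az -129.1 r 45.8 Frad -8.7 Ftan(ccw) 4.0 Fz 0.5 gap 0.0165
t 17.4 az -27.9 r 46.9 Frad -6.9 Ftan(ccw) 5.5 Fz 9.6 gap 0.0163
[0.59199543 0.17927259 0.12411373] [0.20988623 0.27095725 1.56953665 0.00241316 1.2994038  1.74698349]
```

One turn is done (azimuth −27.9, against −26.4 at the stop). Now the second turn.

```bash
python3 -m handwheel '[{"delta_pos":[6.5,-15.4,0],"rot":[0,0,0],"jaw":0},{"delta_pos":[0.8,-16.7,0],"rot":[0,0,0],"jaw":0},{"delta_pos":[-4.9,-16.0,0],"rot":[0,0,0],"jaw":0},{"delta_pos":[-10.1,-13.3,0],"rot":[0,0,0],"jaw":0},{"delta_pos":[-14.1,-9.1,0],"rot":[0,0,0],"jaw":0},{"delta_pos":[0,0,0],"rot":[0,0,0],"jaw":0}]' >/dev/null; python3 g.py 20 &&
python3 -m handwheel '[{"delta_pos":[-16.3,-3.7,0],"rot":[0,0,0],"jaw":0},{"delta_pos":[-16.6,2.1,0],"rot":[0,0,0],"jaw":0},{"delta_pos":[-14.9,7.6,0],"rot":[0,0,0],"jaw":0},{"delta_pos":[-11.4,12.3,0],"rot":[0,0,0],"jaw":0},{"delta_pos":[0,0,0],"rot":[0,0,0],"jaw":0}]' >/dev/null && python3 g.py 20 &&
python3 -m handwheel '[{"delta_pos":[-6.5,15.4,0],"rot":[0,0,0],"jaw":0},{"delta_pos":[-0.8,16.7,0],"rot":[0,0,0],"jaw":0},{"delta_pos":[4.9,16.0,0],"rot":[0,0,0],"jaw":0},{"delta_pos":[10.1,13.3,0],"rot":[0,0,0],"jaw":0},{"delta_pos":[0,0,0],"rot":[0,0,0],"jaw":0}]' >/dev/null && python3 g.py 20 &&
python3 -m handwheel '[{"delta_pos":[14.1,9.1,0],"rot":[0,0,0],"jaw":0},{"delta_pos":[16.3,3.7,0],"rot":[0,0,0],"jaw":0},{"delta_pos":[16.6,-2.1,0],"rot":[0,0,0],"jaw":0},{"delta_pos":[14.9,-7.6,0],"rot":[0,0,0],"jaw":0},{"delta_pos":[11.4,-12.3,0],"rot":[0,0,0],"jaw":0},{"delta_pos":[0.5,-1.0,0],"rot":[0,0,0],"jaw":0},{"delta_pos":[0,0,0],"rot":[0,0,0],"jaw":0},{"delta_pos":[0,0,0],"rot":[0,0,0],"jaw":0}]' >/dev/null && python3 g.py 20
python3 -c "
from h import *
s=sense();print(s['ee_pos'])
c=look('wrist',['crank_handle'],save='w7.png');t=look('top',['knob_pointer','knob_grip'],save='t7.png')
a=cv2.imread('pics/w7.png')
u,v=map(int,proj(t,[.554,-.2145,.1]));b=cv2.resize(cv2.imread('pics/t7.png')[v-30:v+30,u-40:u+40],(560,420),interpolation=cv2.INTER_CUBIC)
cv2.imwrite('pics/f.png',cv2.resize(np.hstack([a,b]),(800,300)))"
```

```text
t 18.0 az 70.3 r 50.7 Frad 6.2 Ftan(ccw) 3.4 Fz 7.9 gap 0.0164
t 18.5 az 149.1 r 49.2 Frad 7.2 Ftan(ccw) 5.3 Fz 12.9 gap 0.0166
t 19.0 az -129.0 r 45.8 Frad -8.3 Ftan(ccw) 3.8 Fz 1.2 gap 0.0162
t 19.8 az -26.8 r 46.9 Frad -5.9 Ftan(ccw) 4.9 Fz 10.7 gap 0.0166
[0.59238285 0.18000611 0.12415196]
wrist crank_handle 0.69 [284. 275.] [0.5897 0.1782 0.112 ]
top knob_pointer 0.68 [366. 205.] [ 0.5826 -0.2138  0.089 ]
top knob_grip 0.87 [366. 212.] [ 0.5597 -0.2108  0.112 ]
```

View pics/f.png

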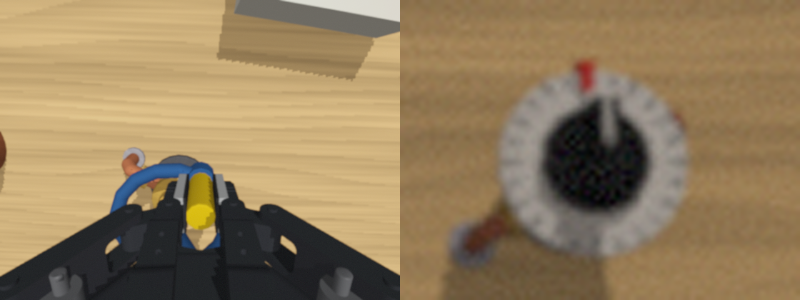

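The last picture shows the handle gripped at (200,200), in the same place as at the stop. The knob pointer is still at the tab side; the slight offset fits parallax of the raised bar, and the close-up was aligned. Handing in.

```bash
python3 -c "
from station import *
print(close_job())"
```

```text
the job is handed in; nothing more can be done
None
```

I set the knob to its mark, closed the valve against its stop and backed it off two full turns. I then handed the job in at about 20 s with the yellow handle still gripped; no verdict was reported.

- **Knob:** I turned it about 1.05 rad clockwise in two steps. A wrist-camera close-up after release showed the pointer within about 2° of the red tab. The later top-camera view shows the pointer line slightly right of the tab. I put that down to parallax on the raised bar, and that picture is too coarse to confirm the alignment by itself.
- **Valve stop:** I turned the handle about 125° clockwise until it would not move further. The tangential force rose to 26 N at azimuth −26.4°.
- **Back-off:** After two full turns anticlockwise the handle stood at −26.8°, within 0.5° of the stop position. The finger gap stayed at 16–17 mm throughout, so the handle was never lost.
- **Final grip:** The grip force is 60 N, and the grasp point is about 9 mm above the handle's centre.
- **Bystanders:** I did not re-measure the mould, cup, collar and modelling tool at the end. The arm stayed clear of them throughout.

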